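# Make up the espresso kit and the cocoa kit

## Robot

A 7-joint arm with a two-finger parallel gripper is mounted at the origin on a cart in front of the work surface, level with it; the furniture and walls round the work are solid. World frame = base frame: x ahead of the robot, y to its left, z up, the work surface at z = 0. Lengths are in m, angles in rad, forces in N, time in s.
With the tool pointing down it reaches from about 0.425 to 0.975 m from the base axis. Payload 16.7 kg.
Tool frame: the origin (TCP) lies between the finger pads; the fingertips stand 8 mm ahead of it and the grasp point (between the pads) lies 11 mm behind it; z points along the fingers, y is the line along which they close (so a half turn about z gives the same grasp; the last joint's range is limited). The gripper opens to 85 mm and grips with 20 to 120 N. Pads are 22 mm wide; open, the fingers measure 114 mm over their backs; the gripper's body (76 mm by 85 mm) begins 54 mm behind the grasp point. The pads swing forward as they close: fully open they stand 13 mm farther back than shut.
Start: joints at [-0.149, 0.426, 0.074, 1.606, -0.034, 1.111, -0.067], TCP at [0.675, -0, 0.239] pointing down, gripper open.
Joint ranges: [-2.85, 2.85], [-0.5, 2.14], [-1.23, 1.37], [0.21, 2.46], [-1.02, 4.16], [0.16, 2.05], [-2.73, 2.73]. Speed limits (rad/s): [1.89, 1.89, 2.39, 2.39, 3.01, 3.01, 3.01].

## Interface

Orientations are given as a rotation vector (axis times angle).
In Python, from rig import bot gives the robot as it stands. The module is installed in compiled form; this text tells all that it offers.
- The arm moves only by the tool send_rows, never from a script. Its argument "moves" is a list of rows, each a list of 7 numbers: the shift along the tool's x, y, z in m, then the turn, a rotation vector about the tool's x, y, z in rad, then the finger opening in m, from 0 to 0.0854. A call has 1 to 10 rows; each row shifts and turns the commanded pose from where the row before left it, along the tool's axes as they then stand; what a row does not reach is not made up. A row lasts 1/8 s, in which the tool goes at most 62.5 mm and 10.7 degrees, less where a joint would pass 70% of its speed; a pose out of reach is approached as far as the arm can. A call is refused whole if a number of a shift passes 0.0625 or a number of a turn 0.188, either way. A call with a gripper value outside its range is refused whole. The fingers move at their own pace and stop on an object; the grip force is fixed at half the most. Time passes only in rows, so rows that do not move let the fingers close. It gives the time, the measured TCP pose, the force, the opening and the grip force at its end, in the units of the state.
- bot.state(): the state, without advancing time (a new reading comes with each control period).
- bot.capture(name): name is "scene" or "side" or "wrist"; returns (picture, depth): 400x640x3 uint8, blue, green, red; 400x640 float32, m along the optical axis (not along the pixel's ray), 0 where there is no reading.
- bot.camera_model(name): a dict with "fx", "fy", "cx", "cy" (pixels), "k1" (the pictures are not rectified: a ray, as slopes to the right and down, at radius r is drawn at 1 + k1 r^2 times it, then the intrinsics apply), "xyz" and "attitude" of the camera in the world; the wrist camera has in their place "tool_from_camera" (4x4, takes a point from camera to tool coordinates, whose origin is the TCP and whose axes are the flange's). Camera axes: x right, y down, z forward; pixel columns grow to the right and rows downward; lengths in m; the calibration is good to about 2 mm. A picture is of the moment at which its call begins: read the wrist's pose just before it. camera_model takes no time and is no camera call.
- bot.close_job(): hands the job in; it is judged then, once.
Trained networks look in the newest picture that a camera, given by its name, has taken for a name from the list of things; names that differ only in an ending like _2 or _b are one class to them, and where a whole thing is asked for, a point or a joint stands for the part that bears it (a point fixed in the world has none). Each returns a list of dicts, best first, with "p" (0 to 1); they miss things now and then, are a little off and sometimes report something else, mostly with a low value. They report only what shows in the picture. A call takes as long as a camera call. They do not tell look-alikes from the thing itself.
- bot.regions_of(camera, thing): "mask" (400x640 bool, what is visible of it).
- bot.place_of(camera, thing): "point" ([x, y, z] in m, in world coordinates, good to about 4 mm: a listed point, or the origin of a listed thing).
The state is a dict: "clock": time; "joints": joint angles; "dq": joint speeds; "joint_efforts": joint torques, N m; "ee_pos": TCP position; "tcp_rot": TCP orientation; "wrist_force": force on the tool from outside, world axes, zero at the start; "moment": the same for the moment, N m; "grip_width": finger opening in m; "gripper_force": force on a finger pad.
Only numpy, scipy, OpenCV 4.12 (cv2) and the standard library are available. Lean on these libraries where they do the work, as an engineer would, in place of code of your own. Each camera call takes 0.05 s, during which the arm holds its last target. There are 200 camera calls.

## Task

Make up the two coffee kits for tonight's event from the stock on the table. The espresso kit in the yellow tray gets the tamper in its big well and the steel jigger in its small well; the cocoa kit in the blue tray gets the cocoa shaker in its big well, the red jigger in its small well and the marker pen lying in its groove. Everything stands upright on the floor of its well or lies fully down in the groove, and the cocoa shaker is full, so do not tip it on the way.

Things in the scene. Friction and masses are not known exactly. Their poses are not given: they have to be found in the camera images.
- tray_yellow: Espresso kit: yellow tray with dark foam, 126 x 218 x 32 mm, fixed. Origin: centre of underside; x from groove to wells, y long side, to the big well. Foam at |y| 28..106, top z 32; finger trough between, floor z 4. Wells: big (68 wide) at x 21 y 67, small (56) at x 21 y -67, floors z 8. A wooden-handled brush fills its pen groove (x -37, along y), up to z 40. 13 mm grip bars at both ends.
- tray_blue: Cocoa kit: blue tray with dark foam, 126 x 218 x 32 mm, fixed. Origin: centre of underside; x from groove to wells, y long side, to the big well. Foam at |y| 28..106, top z 32; finger trough between, floor z 4. Wells: big (68 wide) at x 21 y 67, small (56) at x 21 y -67, floors z 8. Pen groove along y, |y| < 82, at x -37: floor z 20, 18 wide, 34 wide at the top. 13 mm grip bars at both ends.
- tamper: Tamper standing on its steel base, 92 mm high: round base 57 mm across and 18 mm thick, turned wooden grip on top of it up to 36 mm across between 26 and 92 mm height. 0.38 kg, give or take. Origin: centre of its underside; z up along its axis.
- cocoa_shaker: Pale steel cocoa shaker, 95 mm high: round body 57 mm across up to 68 mm height, domed mesh lid 62 mm across above. 0.19 kg, give or take. It is full. Any shaker far back by the bottles is not meant. Origin: centre of its underside; z up along its axis.
- jigger_red: Red double-ended measuring jigger, 75 mm high, wide mouth up, 44 mm across at the top, 40 mm at the foot. It behaves as a solid tapering evenly from top to foot (its waist is filled in), so grasp it near the top. About 0.11 kg. Origin: centre of its underside; z up along its axis.
- jigger_steel: Grey steel (the one that stands free in reach) double-ended measuring jigger, 75 mm high, wide mouth up, 44 mm across at the top, 40 mm at the foot. It behaves as a solid tapering evenly from top to foot (its waist is filled in), so grasp it near the top. About 0.11 kg. Origin: centre of its underside; z up along its axis.
- marker_pen: Marker pen lying on the table, white with a green cap, 135 mm long and 16 to 17 mm thick, about 25 g. Origin: middle of its underside as it lies at the start; y along its length. (Mind the tall coffee machine at the back left, x over 0.63 m and y over 0.07 m: swing well clear of it.)
- marker_mid (a point): The centre of the marker pen, on its axis, half-way along; same axes as the pen.
There are look-alikes about, which are no part of the job. What is shaped like the cocoa_shaker but purple is not meant.

How it is judged:
At the end, for the whole second after the job is handed in: Tamper, shaker and both jiggers stand in their named wells: within 10 mm of its centre, foot within 6 mm of its floor, within 0.15 rad of upright. The marker lies in the blue tray's groove: centre within 8 mm across, 20 mm along, 6.5 mm in height, 0.15 rad. All released and at rest (x of tamper in the frame of tray_yellow between 0.011 and 0.031 m and y of tamper in the frame of tray_yellow between 0.057 and 0.077 m and z of tamper in the frame of tray_yellow between 0.002 and 0.014 m and angle between each of tamper, jigger_steel, cocoa_shaker, jigger_red's own z axis and vertical below 0.15 rad and linear speed of each of tamper, jigger_steel, cocoa_shaker, jigger_red, marker_pen below 0.02 m/s and x of jigger_steel in the frame of tray_yellow between 0.011 and 0.031 m and y of jigger_steel in the frame of tray_yellow between -0.077 and -0.057 m and z of jigger_steel in the frame of tray_yellow between 0.002 and 0.014 m and x of cocoa_shaker in the frame of tray_blue between 0.011 and 0.031 m and y of cocoa_shaker in the frame of tray_blue between 0.057 and 0.077 m and z of cocoa_shaker in the frame of tray_blue between 0.002 and 0.014 m and x of jigger_red in the frame of tray_blue between 0.011 and 0.031 m and y of jigger_red in the frame of tray_blue between -0.077 and -0.057 m and z of jigger_red in the frame of tray_blue between 0.002 and 0.014 m and x of marker_mid in the frame of tray_blue between -0.045 and -0.029 m and y of marker_mid in the frame of tray_blue between -0.02 and 0.02 m and z of marker_mid in the frame of tray_blue between 0.0225 and 0.0355 m and angle between the y axis of marker_pen and the y axis of tray_blue, either way round below 0.15 rad); the robot touches nothing.
It fails at once if the full cocoa shaker is tipped more than about 40 degrees (angle between cocoa_shaker's own z axis and vertical above 0.7 rad).
It also fails if it takes over 128 s, if anything falls off the work surface, if the arm or the gripper's body presses on something with over 40 N, if the wrist force passes 120 N, or if a joint passes its speed limit or range.

## Working session

There is one attempt and no reset: what is moved stays moved. The work goes in short steps, Python scripts to look and compute and a tool call to move; the robot and the scene stay as the last step left them, time stands still between calls to the robot, and variables do not carry over. Pictures are saved under pics/ and viewed, at most 14 in all, crops included, and the job is handed in when it is done.

Besides the shell and the picture viewer there is one more tool, called after ">>>" as name([rows], argument=value, ...), one row to a line, values as JSON. send_rows: Moves the arm, as the interface text tells. Its arguments: {"type":"object","properties":{"moves":{"type":"array"}},"required":["moves"]}

```bash
mkdir -p pics
cat > h.py <<'E'
import numpy as np, cv2
from scipy.spatial.transform import Rotation as R
from rig import bot
np.set_printoptions(precision=4,suppress=True)
def cam(name,st=None):
    m=bot.camera_model(name)
    if name=='wrist':
        T=np.eye(4);T[:3,:3]=R.from_rotvec(st['tcp_rot']).as_matrix();T[:3,3]=st['ee_pos']
        T=T@np.array(m['tool_from_camera'])
    else:
        T=np.eye(4);a=np.array(m['attitude'],float)
        T[:3,:3]=a if a.shape==(3,3) else R.from_rotvec(a).as_matrix()
        T[:3,3]=m['xyz']
    return m,T
def cloud(name,depth,st=None):
    m,T=cam(name,st)
    v,u=np.mgrid[0:400,0:640]
    x=(u-m['cx'])/m['fx'];y=(v-m['cy'])/m['fy']
    a,b=x.copy(),y.copy()
    for _ in range(8):
        s=1+m['k1']*(a*a+b*b);a=x/s;b=y/s
    P=np.stack([a*depth,b*depth,depth],-1)@T[:3,:3].T+T[:3,3]
    P[depth<=0]=np.nan
    return P
E
python3 - <<'E'
from h import *
s=bot.state();print(s)
for c in ('scene','side','wrist'):
    print(c,bot.camera_model(c))
    st=bot.state();p,d=bot.capture(c);cv2.imwrite(f'pics/{c}0.png',p);np.savez(f'{c}0.npz',p=p,d=d,P=cloud(c,d,st))
    for t in ('tray_yellow','tray_blue','tamper','cocoa_shaker','jigger_red','jigger_steel','marker_pen'):
        print(t,[(np.round(r['point'],3),round(r['p'],2)) for r in bot.place_of(c,t)])
E
```

```text
{'clock': 0.0, 'joints': array([-0.1495,  0.4267,  0.0738,  1.6066, -0.0341,  1.1108, -0.0671]), 'dq': array([ 0.0005,  0.0001,  0.0015, -0.0015, -0.002 ,  0.0003,  0.001 ]), 'joint_efforts': array([  0.0007, -94.9842,   3.7624, -46.3524,   0.0194,   0.0101,
         0.    ]), 'ee_pos': array([ 0.6746, -0.    ,  0.2386]), 'tcp_rot': array([-2.2209, -2.2208,  0.0016]), 'wrist_force': array([-0.3502, -0.165 ,  0.6953]), 'moment': array([-0.0454, -0.014 ,  0.0133]), 'gripper_force': 0.0, 'grip_width': 0.08554507323847776}
scene {'fx': 366.1783903736128, 'fy': 366.1783903736128, 'cx': 322.6734532358027, 'cy': 204.56918406095224, 'k1': -0.062409581898847516, 'xyz': array([-0.4792,  0.3828,  1.0312]), 'attitude': array([-1.2829,  2.1798, -0.9737])}
tray_yellow [(array([ 0.446,  0.323, -0.001]), 0.89)]
tray_blue [(array([ 0.509, -0.004,  0.006]), 0.81)]
tamper []
cocoa_shaker [(array([ 0.329, -0.624,  0.003]), 0.74), (array([ 0.504, -0.002,  0.004]), 0.67), (array([ 0.351,  0.052, -0.004]), 0.66)]
jigger_red [(array([ 0.655, -0.097,  0.001]), 0.51)]
jigger_steel []
marker_pen []
side {'fx':
[... 800 characters left out ...]
3, -0.2  , -0.001]), 0.45)]
wrist {'fx': 285.7410388485107, 'fy': 285.7410388485107, 'cx': 311.2570467173974, 'cy': 199.22872303789308, 'k1': -0.013468034023777482, 'tool_from_camera': array([[ 0.0002, -0.9485, -0.3167,  0.0815],
       [ 1.    , -0.0004,  0.0017,  0.0001],
       [-0.0017, -0.3167,  0.9485, -0.1354],
       [ 0.    ,  0.    ,  0.    ,  1.    ]])}
tray_yellow []
tray_blue [(array([ 0.508, -0.007,  0.001]), 0.86)]
tamper [(array([ 0.624, -0.264, -0.003]), 0.69)]
cocoa_shaker [(array([ 0.425, -0.349, -0.   ]), 0.62), (array([ 0.347,  0.055, -0.002]), 0.57)]
jigger_red [(array([ 0.652, -0.102, -0.004]), 0.84)]
jigger_steel []
marker_pen [(array([ 0.453, -0.192,  0.001]), 0.86)]
```

View images.

View pics/scene0.png

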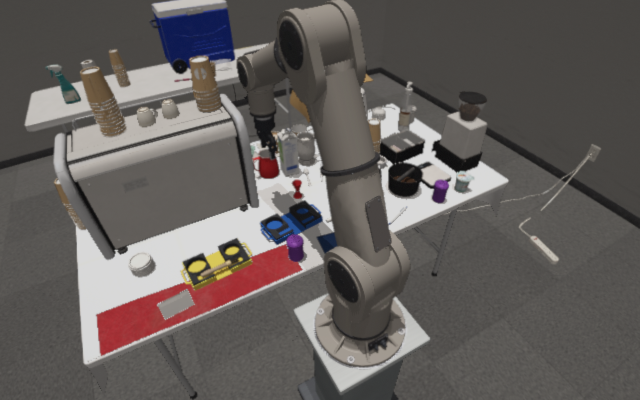

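View pics/side0.png

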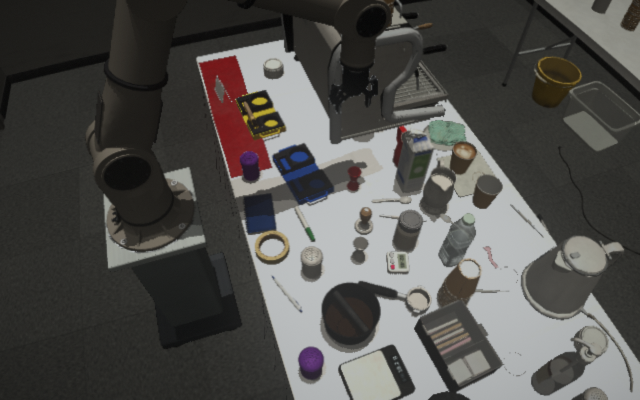

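View pics/wrist0.png

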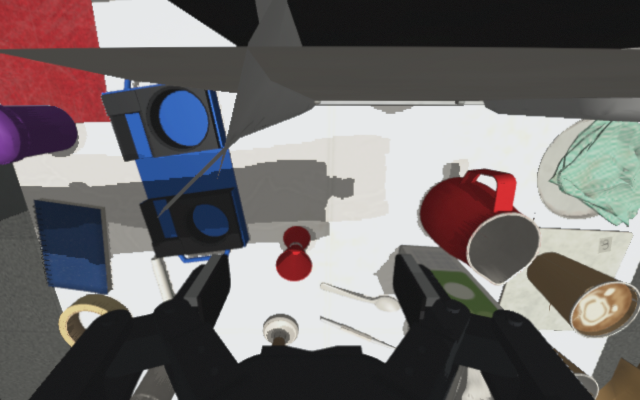

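The side view shows the tamper at about (365,220), the steel jigger at (360,248), the cocoa shaker at (312,260), the pen at (305,223), the red jigger at (354,178), the blue tray at (302,172) and the yellow tray at (262,114). The grey shaker at (408,230) sits by the bottles, so it's a decoy. The purple ones are decoys too. Next I'll fit the tray poses and refine the object positions.

```bash
cat >> h.py <<'E'
from scipy.optimize import differential_evolution
def fit_tray(P,x0,y0,w=0.02):
    Q=P.reshape(-1,3);Q=Q[np.isfinite(Q[:,0])]
    Q=Q[(np.hypot(Q[:,0]-x0,Q[:,1]-y0)<.13)&(Q[:,2]<.05)&(Q[:,2]>-.02)]
    def cost(p):
        c,s=np.cos(p[2]),np.sin(p[2]);d=Q[:,:2]-p[:2]
        x=d[:,0]*c+d[:,1]*s;y=-d[:,0]*s+d[:,1]*c
        h=np.where((abs(x)<.063)&(abs(y)<.109),.032,0)
        h=np.where((abs(y)<.028)&(abs(x)<.063),.004,h)
        h=np.where((np.hypot(x-.021,y-.067)<.034)|(np.hypot(x-.021,y+.067)<.028),.008,h)
        ok=(abs(y)<.106)&~((abs(x+.037)<.017)&(abs(y)<.11))
        return np.minimum(abs(h+p[3]-Q[:,2]),.015)[ok].sum()/ok.sum()
    r=differential_evolution(cost,[(x0-w,x0+w),(y0-w,y0+w),(-.5,.5),(-.004,.004)],seed=1,popsize=20,maxiter=150)
    return r.x,r.fun,len(Q)
def near(P,x,y,r,z0,z1):
    Q=P.reshape(-1,3);Q=Q[np.isfinite(Q[:,0])]
    return Q[(np.hypot(Q[:,0]-x,Q[:,1]-y)<r)&(Q[:,2]>z0)&(Q[:,2]<z1)]
def circ(P,x,y,r,z0,z1):
    Q=near(P,x,y,r,z0,z1)
    if len(Q)<4: return None
    (a,b),rr=cv2.minEnclosingCircle(Q[:,:2].astype(np.float32))
    return np.array([a,b,rr,len(Q),Q[:,2].max()])
E
python3 - <<'E'
from h import *
for c in ('scene','side','wrist'):
    P=np.load(c+'0.npz')['P'];print(c)
    for t,x,y in (('Y',.446,.323),('B',.508,-.005)):
        try: print(t,fit_tray(P,x,y))
        except Exception as e: print(t,e)
    print('tamper',circ(P,.624,-.264,.03,.075,.1),'base',circ(P,.624,-.264,.045,.008,.025))
    print('shaker',circ(P,.424,-.35,.045,.06,.11),'jr',circ(P,.653,-.102,.035,.06,.09),'js',circ(P,.575,-.352,.035,.06,.09))
    Q=near(P,.453,-.195,.09,.008,.025)
    if len(Q)>20:
        r=cv2.minAreaRect(Q[:,:2].astype(np.float32)*1000);print('pen',r,len(Q),Q[:,2].max())
p=np.load('side0.npz')['p'];cv2.imwrite('pics/sidecrop.png',cv2.resize(p[60:320,200:460],None,fx=2.3,fy=2.3,interpolation=cv2.INTER_CUBIC))
E
```

```text
scene
Y (array([0.4488, 0.3223, 0.0752, 0.0003]), np.float64(0.003697651644061562), 3167)
B (array([ 0.5114, -0.0024,  0.1301,  0.0003]), np.float64(0.004177330421467094), 2139)
tamper None base None
shaker None jr [ 0.6563 -0.098   0.024  57.      0.0783] js None
pen ((471.7936096191406, -122.82902526855469), (66.0290756225586, 39.23867416381836), 21.644357681274414) 32 0.024589405974922762
side
Y (array([ 0.4449,  0.3245,  0.0868, -0.0006]), np.float64(0.00411817480362632), 2601)
B (array([ 0.5076, -0.0022,  0.1267, -0.0006]), np.float64(0.0036234825578485516), 3664)
tamper [  0.6221  -0.2642   0.0182 100.       0.0962] base [  0.621   -0.2648   0.0289 175.       0.0242]
shaker [  0.4224  -0.3542   0.0317 385.       0.0969] jr [ 0.6514 -0.1017  0.024  88.      0.079 ] js [ 0.5698 -0.3536  0.0229 89.      0.076 ]
pen ((427.9825744628906, -179.96434020996094), (167.58636474609375, 122.43203735351562), 70.11395263671875) 267 0.0249765920008731
wrist
Y (array([0.4614, 0.332 , 0.1642, 0.0038]), np.float64(nan), 55)
B (array([ 0.5085, -0.0046,  0.1372,  0.0004]), np.float64(0.0018640793640482204), 26040)
tamper None base [  0.6267  -0.2616   0.029  729.       0.0249]
shaker [  0.4308  -0.3373   0.0242 291.       0.0787] jr [  0.6546  -0.1024   0.0226 594.       0.0772] js None
pen ((437.6640319824219, -167.6186981201172), (163.122802734375, 70.47826385498047), 14.168549537658691) 662 0.02491050898897429h.py:36: RuntimeWarning: invalid value encountered in scalar divide
  return np.minimum(abs(h+p[3]-Q[:,2]),.015)[ok].sum()/ok.sum()
```

View pics/sidecrop.png

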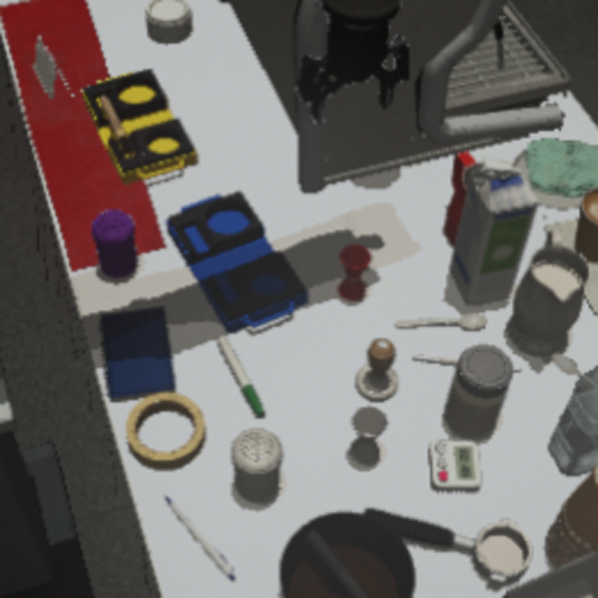

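The picture matches the measurements, so I'll move to a viewing pose over the stock.

>>> send_rows([
  [-0.044,-0.025,-0.012,0,0,0,0.085],
  [-0.044,-0.025,-0.012,0,0,0,0.085],
  [-0.044,-0.025,-0.012,0,0,0,0.085],
  [-0.044,-0.025,-0.012,0,0,0,0.085],
  [-0.044,-0.025,-0.012,0,0,0,0.085],
  [0,0,0,0,0,0,0.085],
  [0,0,0,0,0,0,0.085],
])

```text
clock: 2.08
ee_pos: [0.5502, -0.2195, 0.2993]
tcp_rot: [-2.221, -2.221, -0.001]
wrist_force: [1.3, 0.9, -0.7]
grip_width: 0.085
gripper_force: 0.0
```

Run:
```python
from h import *
st=bot.state();p,d=bot.capture('wrist');cv2.imwrite('pics/w1.png',p);P=cloud('wrist',d,st);np.savez('w1.npz',P=P,p=p)
print(st['clock'],st['ee_pos'],st['tcp_rot'],st['joints'],st['grip_width'])
print('tamper',circ(P,.624,-.264,.03,.06,.1),'base',circ(P,.624,-.264,.045,.008,.025))
print('shaker',circ(P,.426,-.35,.05,.06,.11),'shbody',circ(P,.426,-.35,.045,.02,.06),'js',circ(P,.574,-.352,.04,.06,.09),'jr',circ(P,.653,-.102,.04,.06,.09))
for t in ('tamper','cocoa_shaker','jigger_steel','marker_pen','jigger_red'):
    print(t,[(np.round(r['point'],3),round(r['p'],2)) for r in bot.place_of('wrist',t)])
ms=bot.regions_of('wrist','marker_pen')
for m in ms[:3]:
    Q=P[m['mask']];Q=Q[np.isfinite(Q[:,0])&(Q[:,2]>.006)&(Q[:,2]<.03)]
    if len(Q)>20:print('pen',m['p'],cv2.minAreaRect(Q[:,:2].astype(np.float32)*1000),Q.mean(0),np.percentile(Q[:,2],95),np.linalg.svd(Q[:,:2]-Q[:,:2].mean(0),full_matrices=False)[2][0])
# heightmap 20mm
Q=np.concatenate([P.reshape(-1,3),np.load('side0.npz')['P'].reshape(-1,3),np.load('wrist0.npz')['P'].reshape(-1,3)]);Q=Q[np.isfinite(Q[:,0])&(Q[:,2]<.25)]
xs=np.arange(.34,.86,.02);ys=np.arange(-.5,.02,.02)
H=np.zeros((len(xs),len(ys)),int)
i=np.floor((Q[:,0]-.34)/.02).astype(int);j=np.floor((Q[:,1]+.5)/.02).astype(int)
ok=(i>=0)&(i<len(xs))&(j>=0)&(j<len(ys));np.maximum.at(H,(i[ok],j[ok]),(Q[ok,2]*1000).astype(int))
print('y:',' '.join('%4d'%round(y*1000) for y in ys))
for k,x in enumerate(xs):print('%.2f'%x,' '.join('%4d'%v for v in H[k]))
```

```text
2.075 [ 0.5502 -0.2195  0.2993] [-2.2214 -2.2214 -0.0007] [ 0.1345  0.2426  0.1653  1.733  -0.0434  1.1693  0.3121] 0.08503982970688141
tamper [  0.626   -0.2629   0.0183 634.       0.0951] base [  0.6263  -0.2631   0.0288 684.       0.0247]
shaker [  0.427   -0.3525   0.0311 901.       0.0951] shbody [  0.4293  -0.3479   0.0279 453.       0.0599] js [  0.5724  -0.3543   0.0224 412.       0.078 ] jr [  0.6539  -0.1017   0.0224 682.       0.0775]
tamper [(array([ 0.627, -0.263, -0.005]), 0.74)]
cocoa_shaker [(array([ 0.425, -0.351, -0.003]), 0.7)]
jigger_steel [(array([ 0.567, -0.355, -0.002]), 0.56)]
marker_pen [(array([ 0.455, -0.195, -0.   ]), 0.76)]
jigger_red [(array([ 0.652, -0.1  , -0.004]), 0.94)]
pen 0.91 ((455.6171875, -197.05712890625), (16.073575973510742, 134.42149353027344), 6.0259599685668945) [ 0.4563 -0.1936  0.0143] 0.016999730035525587 [ 0.1052 -0.9945]
pen 0.45 ((622.8140869140625, -258.484619140625), (55.90019989013672, 45.305335998535156), 30.53277587890625) [ 0.6209 -0.2548  0.0147] 0.01891605918103752 [-0.8334 -0.5526]
pen 0.23 ((434.7322082519531, -337.9826049
[... 3077 characters left out ...]
    4    3    4    4    4
0.76    3    3    5    2    5    3    2    2    3    3   11   10    3   10   13    7    3    3    3    3    3    4    3    4    4    6
0.78    3  170  178  175    2    2    3    4    3    3    8    3    3    9    8  200  226  239  233  207    3    4    7    4    3    5
0.80  153  218  215  214   72    4    5    3    5    6    6    4    4   11   11  199  233  235  233  227    5    5    3    6    4    6
0.82  161  215  216  216   84    2    2    3    3    5  108  145  145  145    5  201  232  227  230  222   86  115  115  111    4    4
0.84    0  182    0   96   28    2    2    3    3  144  145  144  141  145  143  200  219  229  229  193  114  114  113  115  108  108
```

View pics/w1.png

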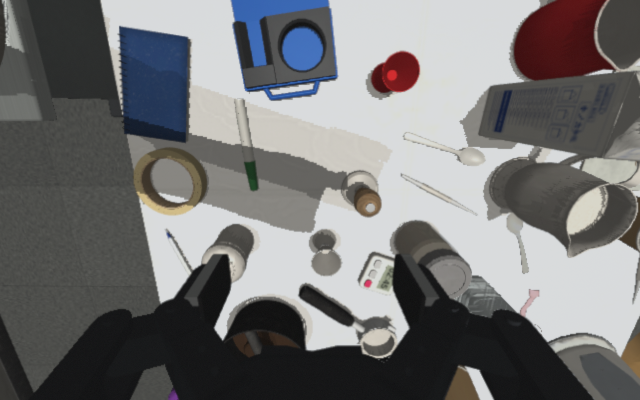

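Everything has free space round it. Next, over the tamper at (0.626, -0.263) and down to grip height.

>>> send_rows([
  [-0.0217,0.0379,0.03,0,0,0,0.085],
  [-0.0217,0.0379,0.03,0,0,0,0.085],
  [0,0,0.03,0,0,0,0.085],
  [0,0,0.05,0,0,0,0.085],
  [0,0,0.05,0,0,0,0.085],
  [0,0,0.05,0,0,0,0.085],
  [0,0,0,0,0,0,0.085],
])

```text
clock: 3.3
ee_pos: [0.6236, -0.2622, 0.0558]
tcp_rot: [-2.217, -2.218, 0.005]
wrist_force: [0.3, 0.3, 0.3]
grip_width: 0.0848
gripper_force: 0.0
```

Run:
```python
from h import *
st=bot.state();p,d=bot.capture('wrist');P=cloud('wrist',d,st);cv2.imwrite('pics/w2.png',p)
print(st['clock'],st['ee_pos'],st['tcp_rot'],st['wrist_force'])
T=R.from_rotvec(st['tcp_rot']).as_matrix();L=(P.reshape(-1,3)-st['ee_pos'])@T
P1=np.load('w1.npz')['P'].reshape(-1,3)
L1=(P1-np.array([.5502,-.2195,.2993]))@R.from_rotvec([-2.2214,-2.2214,-.0007]).as_matrix()
for s in (-1,1):
    q=L1[(abs(L1[:,0])<.02)&(s*L1[:,1]>.03)&(s*L1[:,1]<.07)&(L1[:,2]<.06)&(L1[:,2]>-.1)]
    if len(q):print('finger',s,len(q),'maxz',np.percentile(q[:,2],[50,90,99]),'x',q[:,0].min(),q[:,0].max(),'y',q[:,1].min(),q[:,1].max())
P1=P1[np.isfinite(P1[:,0])]
for z in range(20,98,6):
    q=P1[(np.hypot(P1[:,0]-.626,P1[:,1]+.263)<.032)&(abs(P1[:,2]-z/1000)<.003)]
    if len(q)>5:print(z,len(q),q[:,0].min(),q[:,0].max())
```

```text
3.3 [ 0.6236 -0.2622  0.0558] [-2.2167 -2.2177  0.0048] [0.3398 0.2784 0.2895]
finger -1 12832 maxz [-0.0617 -0.031  -0.0108] x -0.01303007828407097 0.01850647509533356 y -0.0699995804890825 -0.03000119789329247
finger 1 12801 maxz [-0.0619 -0.0315 -0.011 ] x -0.012696719908873524 0.018646028644268918 y 0.030002656119396825 0.0699990614019485
20 102 0.6083311190839727 0.6417325544407939
26 10 0.6182063793171275 0.6284575634501703
56 13 0.6101750560013032 0.628994744394455
62 11 0.6108401172766039 0.6319933521672718
68 14 0.6084257043479975 0.6290689075867006
74 68 0.6081221040620484 0.6425138534262751
80 74 0.6087312063581508 0.6414482355303183
86 235 0.6101568322872982 0.6419909133541974
92 234 0.6138254520545139 0.6368180244534378
```

View pics/w2.png

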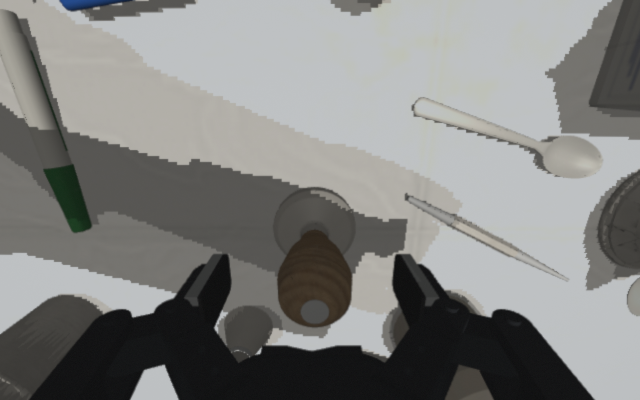

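The tamper grip at (315,270) stands centred between the fingers, so I'll close on it.

>>> send_rows([
  [0,0,0,0,0,0,0.02],
  [0,0,0,0,0,0,0.02],
  [0,0,0,0,0,0,0.02],
  [0,0,0,0,0,0,0.02],
  [0,0,0,0,0,0,0.02],
  [0,0,0,0,0,0,0.02],
])

```text
clock: 4.1
ee_pos: [0.6265, -0.2638, 0.0612]
tcp_rot: [2.221, 2.22, 0.002]
wrist_force: [-5.0, 1.0, 12.9]
grip_width: 0.0331
gripper_force: 58.6
```

>>> send_rows([
  [0,0,-0.03,0,0,0,0.02],
  [0,0,-0.05,0,0,0,0.02],
  [0,0,-0.05,0,0,0,0.02],
  [0.02,-0.008,-0.02,0,0,0,0.02],
])

```text
clock: 4.6
ee_pos: [0.6185, -0.2451, 0.2129]
tcp_rot: [2.221, 2.216, 0.002]
wrist_force: [-0.1, 0.1, -4.4]
grip_width: 0.0333
gripper_force: 60.8
```

>>> send_rows([
  [0.05,-0.016,-0.01,0,0,0,0.02],
  [0.05,-0.016,-0.01,0,0,0,0.02],
  [0.05,-0.016,-0.01,0,0,0,0.02],
  [0.05,-0.016,-0.01,0,0,0,0.02],
  [0.05,-0.016,-0.01,0,0,0,0.02],
  [0.05,-0.016,-0.01,0,0,0,0.02],
  [0.05,-0.016,-0.01,0,0,0,0.02],
  [0.05,-0.016,-0.01,0,0,0,0.02],
  [0.05,-0.016,-0.01,0,0,0,0.02],
  [0.03,-0.014,0,0,0,0,0.02],
])

```text
clock: 5.85
ee_pos: [0.4588, 0.2391, 0.3005]
tcp_rot: [2.219, 2.224, 0.003]
wrist_force: [0.5, -0.7, -3.7]
grip_width: 0.0334
gripper_force: 60.8
```

>>> send_rows([
  [0,0,0,0,0,0,0.02],
  [0,0,0,0,0,0,0.02],
  [0,0,0,0,0,0,0.02],
])

```text
clock: 6.22
ee_pos: [0.4602, 0.2355, 0.2994]
tcp_rot: [2.223, 2.219, -0.0]
wrist_force: [0.4, 0.4, -4.0]
grip_width: 0.0333
gripper_force: 60.8
```

Run:
```python
from h import *
st=bot.state();p,d=bot.capture('wrist');P=cloud('wrist',d,st);cv2.imwrite('pics/w3.png',p);np.savez('w3.npz',P=P)
print(st['clock'],st['ee_pos'],st['tcp_rot'],st['wrist_force'],st['joints'],st['grip_width'])
for (x,y) in ((.446,.321),(.5085,-.0046)):
    try: print(fit_tray(P,x,y))
    except Exception as e: print(e)
T=R.from_rotvec(st['tcp_rot']).as_matrix();L=(P.reshape(-1,3)-st['ee_pos'])@T
q=L[np.isfinite(L[:,0])&(abs(L[:,0])<.04)&(abs(L[:,1])<.04)&(L[:,2]>.02)&(L[:,2]<.08)]
print('base',len(q),np.percentile(q[:,2],[2,50,98]),cv2.minEnclosingCircle(q[q[:,2]>.035][:,:2].astype(np.float32)))
```

```text
6.225 [0.4602 0.2355 0.2994] [ 2.2232  2.2194 -0.0002] [ 0.4101  0.4134 -3.9922] [-0.4908  0.1198 -0.117   1.8759  0.0155  1.1468 -0.615 ] 0.03329023956141445
(array([0.4464, 0.3203, 0.0766, 0.0007]), np.float64(0.0012147524271153708), 27099)
(array([ 0.5097, -0.0027,  0.1267,  0.0006]), np.float64(0.0018094457392133687), 4317)
base 3615 [0.0306 0.0461 0.0558] ((0.0005363738164305687, -0.0005407787975855172), 0.028891360387206078)
```

View pics/w3.png

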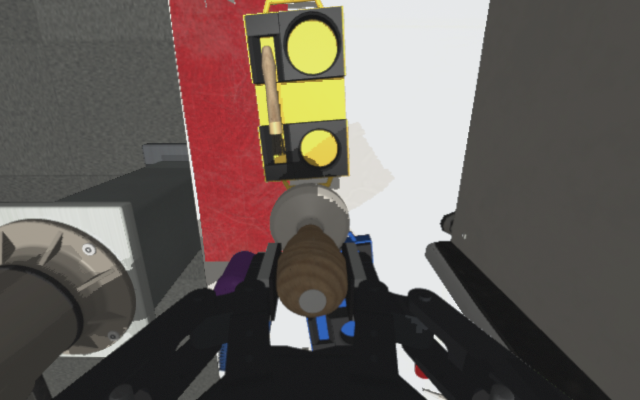

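The view shows the yellow tray at (297,95) with its big well at (312,47) and small well at (320,147), and the tamper hangs straight. Lowering it towards the big well.

>>> send_rows([
  [0.0383,0.0005,0.02,0,0,0,0.02],
  [0.0383,0.0005,0.03,0,0,0,0.02],
  [0.0383,0.0005,0.03,0,0,0,0.02],
  [0.0383,0.0005,0.03,0,0,0,0.02],
  [0,0,0.04,0,0,0,0.02],
  [0,0,0.03,0,0,0,0.02],
  [0,0,0,0,0,0,0.02],
  [0,0,0,0,0,0,0.02],
])

```text
clock: 7.28
ee_pos: [0.4626, 0.39, 0.1206]
tcp_rot: [2.222, 2.221, 0.002]
wrist_force: [-0.5, -0.2, -2.5]
grip_width: 0.0331
gripper_force: 60.9
```

>>> send_rows([
  [0,0,0.02,0,0,0,0.02],
  [0,0,0.015,0,0,0,0.02],
  [0,0,0.01,0,0,0,0.02],
  [0,0,0.005,0,0,0,0.02],
  [0,0,0.001,0,0,0,0.02],
  [0,0,0,0,0,0,0.02],
])

```text
clock: 8.02
ee_pos: [0.4619, 0.3903, 0.0693]
tcp_rot: [-2.221, -2.221, -0.001]
wrist_force: [-3.8, -1.5, 8.0]
grip_width: 0.0335
gripper_force: 61.8
```

>>> send_rows([
  [0,0,0,0,0,0,0.07],
  [0,0,0,0,0,0,0.085],
  [0,0,0,0,0,0,0.085],
  [0,0,-0.03,0,0,0,0.085],
  [0,0,-0.05,0,0,0,0.085],
  [0,0,-0.05,0,0,0,0.085],
  [-0.04,0,-0.05,0,0,0,0.085],
  [-0.05,0,-0.03,0,0,0,0.085],
  [-0.05,0,-0.02,0,0,0,0.085],
  [0,0,0,0,0,0,0.085],
])

```text
clock: 9.28
ee_pos: [0.463, 0.2474, 0.2992]
tcp_rot: [2.226, 2.215, 0.004]
wrist_force: [-0.5, 0.4, -0.2]
grip_width: 0.0848
gripper_force: 0.0
```

```bash
cat > chk.py <<'E'
from h import *
import sys
# chk.py traycx cy yaw lx ly r z0 z1 : report object centre in the tray frame
a=list(map(float,sys.argv[1:]))
st=bot.state();p,d=bot.capture('wrist');P=cloud('wrist',d,st);cv2.imwrite('pics/last.png',p)
print(st['clock'],st['ee_pos'],st['wrist_force'],st['grip_width'])
c,s=np.cos(a[2]),np.sin(a[2])
Q=P-np.array([a[0],a[1],0]);X=np.stack([Q[...,0]*c+Q[...,1]*s,-Q[...,0]*s+Q[...,1]*c,Q[...,2]],-1)
print('in tray',circ(X,a[3],a[4],a[5],a[6],a[7]))
if len(a)>8: print('2nd band',circ(X,a[3],a[4],a[5],a[8],a[9]))
E
python3 chk.py .4464 .3203 .0766 .021 .067 .04 .085 .11 .018 .034
```

```text
9.275 [0.463  0.2474 0.2992] [-0.4586  0.3913 -0.1549] 0.08480831121201036
in tray [  0.0202   0.0688   0.0176 883.       0.1024]
2nd band [   0.021     0.067     0.0401 1835.        0.034 ]
```

The tamper stands in its well: offset (-0.8, +1.8) mm, top at 102 mm. Steel jigger next.

>>> send_rows([
  [-0.0504,0.0091,0.008,0,0,0,0.085],
  [-0.0504,0.0091,0.008,0,0,0,0.085],
  [-0.0504,0.0091,0.008,0,0,0,0.085],
  [-0.0504,0.0091,0.008,0,0,0,0.085],
  [-0.0504,0.0091,0.008,0,0,0,0.085],
  [-0.0504,0.0091,0.008,0,0,0,0.085],
  [-0.0504,0.0091,0.008,0,0,0,0.085],
  [-0.0504,0.0091,0.008,0,0,0,0.085],
  [-0.0504,0.0091,0.008,0,0,0,0.085],
  [-0.0504,0.0091,0.008,0,0,0,0.085],
])

```text
clock: 10.58
ee_pos: [0.5536, -0.2537, 0.2161]
tcp_rot: [-2.219, -2.223, 0.0]
wrist_force: [0.4, 0.0, 0.7]
grip_width: 0.0845
gripper_force: 0.0
```

>>> send_rows([
  [-0.0504,0.0091,0.008,0,0,0,0.085],
  [-0.05,0.0091,0.008,0,0,0,0.085],
  [0,0,0,0,0,0,0.085],
  [0,0,0,0,0,0,0.085],
  [0,0,0,0,0,0,0.085],
])

```text
clock: 11.2
ee_pos: [0.5716, -0.352, 0.201]
tcp_rot: [-2.219, -2.223, -0.001]
wrist_force: [-0.0, 0.0, -0.7]
grip_width: 0.0848
gripper_force: 0.0
```

```bash
python3 chk.py 0 0 0 .5724 -.3543 .04 .06 .09; python3 -c "
from h import *
print(bot.state()['ee_pos'])"
```

```text
11.2 [ 0.5716 -0.352   0.201 ] [-0.0411  0.0234 -0.6626] 0.08477600005591411
in tray [  0.5724  -0.3542   0.0223 899.       0.0772]
[ 0.5715 -0.3522  0.2012]
```

>>> send_rows([
  [-0.002,0.001,0.05,0,0,0,0.085],
  [0,0,0.05,0,0,0,0.085],
  [0,0,0.04,0,0,0,0.085],
  [0,0,0.015,0,0,0,0.085],
  [0,0,0,0,0,0,0.085],
  [0,0,0,0,0,0,0.03],
  [0,0,0,0,0,0,0.03],
  [0,0,0,0,0,0,0.03],
  [0,0,0,0,0,0,0.03],
  [0,0,0,0,0,0,0.03],
])

```text
clock: 12.5
ee_pos: [0.5724, -0.3562, 0.0477]
tcp_rot: [2.221, 2.22, 0.001]
wrist_force: [-3.4, 0.3, 12.2]
grip_width: 0.0423
gripper_force: 59.7
```

>>> send_rows([
  [0,0,-0.04,0,0,0,0.03],
  [0,0,-0.05,0,0,0,0.03],
  [0.01,0,-0.05,0,0,0,0.03],
  [0.03,-0.008,-0.01,0,0,0,0.03],
  [0.05,-0.008,0,0,0,0,0.03],
  [0.05,-0.008,0,0,0,0,0.03],
  [0.05,-0.008,0,0,0,0,0.03],
  [0.05,-0.008,0,0,0,0,0.03],
  [0.05,-0.008,0,0,0,0,0.03],
  [0.05,-0.008,0,0,0,0,0.03],
])

```text
clock: 13.75
ee_pos: [0.5156, -0.0141, 0.1969]
tcp_rot: [2.221, 2.221, 0.002]
wrist_force: [-0.0, 0.8, -0.8]
grip_width: 0.0424
gripper_force: 61.2
```

>>> send_rows([
  [0.05,-0.008,0,0,0,0,0.03],
  [0.05,-0.008,0,0,0,0,0.03],
  [0.05,-0.008,0,0,0,0,0.03],
  [0.05,-0.008,0,0,0,0,0.03],
  [0.04,-0.008,0,0,0,0,0.03],
  [0.03,-0.004,0,0,0,0,0.03],
  [0,0,0,0,0,0,0.03],
  [0,0,0,0,0,0,0.03],
  [0,0,0,0,0,0,0.03],
])

```text
clock: 14.88
ee_pos: [0.4723, 0.2533, 0.1963]
tcp_rot: [2.223, 2.22, 0.0]
wrist_force: [0.2, 0.7, -1.7]
grip_width: 0.042
gripper_force: 61.2
```

Run:
```python
from h import *
st=bot.state();p,d=bot.capture('wrist');P=cloud('wrist',d,st)
print(st['clock'],st['ee_pos'],st['grip_width'])
T=R.from_rotvec(st['tcp_rot']).as_matrix();L=(P.reshape(-1,3)-st['ee_pos'])@T
q=L[np.isfinite(L[:,0])&(np.hypot(L[:,0],L[:,1])<.035)&(L[:,2]>-.05)&(L[:,2]<.08)]
for z0 in np.arange(-.04,.06,.01):
    r=q[(q[:,2]>z0)&(q[:,2]<z0+.01)]
    if len(r)>5: print(round(z0,3),len(r),r.min(0),r.max(0))
```

```text
14.875 [0.4723 0.2533 0.1963] 0.04203054320333152
-0.04 1036 [-0.0112 -0.033  -0.04  ] [ 0.0143  0.0328 -0.03  ]
-0.03 3417 [-0.02   -0.0343 -0.03  ] [ 0.0243  0.0343 -0.02  ]
-0.02 2497 [-0.017  -0.0344 -0.02  ] [ 0.0213  0.0343 -0.01  ]
-0.01 1764 [-0.0142 -0.0343 -0.01  ] [ 0.0182  0.0341 -0.    ]
0.0 786 [-0.0096 -0.0273  0.    ] [0.0143 0.0278 0.01  ]
0.01 456 [-0.0058 -0.01    0.01  ] [0.0123 0.0099 0.02  ]
0.02 608 [-0.0042 -0.0144  0.02  ] [0.0167 0.0136 0.03  ]
0.03 736 [-0.0066 -0.0185  0.03  ] [0.02   0.0171 0.04  ]
0.04 460 [-0.0078 -0.0204  0.04  ] [0.0223 0.019  0.0469]
```

Jigger is straight and 2 mm off along tool x, already compensated for. Lowering and releasing it.

>>> send_rows([
  [0,0,0.03,0,0,0,0.03],
  [0,0,0.05,0,0,0,0.03],
  [0,0,0.03,0,0,0,0.03],
  [0,0,0.018,0,0,0,0.03],
  [0,0,0.008,0,0,0,0.03],
  [0,0,0.003,0,0,0,0.03],
  [0,0,0,0,0,0,0.03],
])

```text
clock: 15.8
ee_pos: [0.4723, 0.2544, 0.0577]
tcp_rot: [2.222, 2.221, 0.001]
wrist_force: [0.4, 0.2, -2.1]
grip_width: 0.0421
gripper_force: 61.2
```

>>> send_rows([
  [0,0,0,0,0,0,0.06],
  [0,0,0,0,0,0,0.085],
  [0,0,0,0,0,0,0.085],
  [0,0,-0.03,0,0,0,0.085],
  [0,0,-0.05,0,0,0,0.085],
  [-0.01,0,-0.05,0,0,0,0.085],
  [-0.05,0,-0.05,0,0,0,0.085],
  [-0.05,0,-0.04,0,0,0,0.085],
  [0,0,0,0,0,0,0.085],
])

```text
clock: 16.92
ee_pos: [0.4734, 0.1483, 0.2736]
tcp_rot: [2.225, 2.214, 0.007]
wrist_force: [-0.5, 0.3, -0.9]
grip_width: 0.085
gripper_force: 0.0
```

```bash
python3 chk.py .4464 .3203 .0766 .021 -.067 .04 .07 .1; python3 -c "
from h import *
P=cloud('wrist',bot.capture('wrist')[1],bot.state())
try: print(fit_tray(P,.5085,-.0046))
except Exception as e: print(e)"
```

```text
16.925 [0.4734 0.1483 0.2736] [-0.464   0.2563 -0.8938] 0.08504716688968608
in tray [  0.0205  -0.0656   0.0223 771.       0.0855]
(array([ 0.5087, -0.004 ,  0.1401, -0.0003]), np.float64(0.0018171045413673502), 17926)
```

Both espresso items are in. Now the pen, before the blue tray fills up.

>>> send_rows([
  [-0.049,-0.0026,0.01,0,0,0,0.05],
  [-0.049,-0.0026,0.01,0,0,0,0.05],
  [-0.049,-0.0026,0.01,0,0,0,0.05],
  [-0.049,-0.0026,0.01,0,0,0,0.05],
  [-0.049,-0.0026,0.01,0,0,0,0.05],
  [-0.049,-0.0026,0.01,0,0,0,0.05],
  [-0.049,-0.0026,0.01,0,0,0,0.05],
  [0,0,0.01,0,0,-0.105,0.05],
  [0,0,0,0,0,0,0.05],
  [0,0,0,0,0,0,0.05],
])

```text
clock: 18.27
ee_pos: [0.4541, -0.1906, 0.1902]
tcp_rot: [-2.102, -2.334, 0.0]
wrist_force: [0.4, -0.5, -0.0]
grip_width: 0.0504
gripper_force: 0.0
```

Run:
```python
from h import *
st=bot.state();p,d=bot.capture('wrist');P=cloud('wrist',d,st)
print(st['clock'],st['ee_pos'],st['tcp_rot'],st['grip_width'])
for m in bot.regions_of('wrist','marker_pen')[:2]:
    Q=P[m['mask']];Q=Q[np.isfinite(Q[:,0])&(Q[:,2]>.006)&(Q[:,2]<.03)]
    r=cv2.minAreaRect(Q[:,:2].astype(np.float32)*1000);c=np.array([r[0][0]/1000,r[0][1]/1000,st['ee_pos'][2]])
    print(m['p'],r,Q[:,2].max(),'tool offset',R.from_rotvec(st['tcp_rot']).as_matrix().T@(c-st['ee_pos']))
T=R.from_rotvec(st['tcp_rot']).as_matrix();print('tool x',T[:,0])
L=(P.reshape(-1,3)-st['ee_pos'])@T
q=L[(abs(L[:,0])<.02)&(abs(L[:,1])>.02)&(abs(L[:,1])<.05)&(L[:,2]<.03)&(L[:,2]>-.1)];print('tip z',np.nanpercentile(q[:,2],[50,99,99.9]))
```

```text
18.275 [ 0.4541 -0.1906  0.1902] [-2.1021 -2.3338  0.0005] 0.05039051892942081
0.57 ((455.79736328125, -196.84107971191406), (15.361797332763672, 133.66757202148438), 5.607410430908203) 0.018587290099688958 tool offset [-0.0063  0.0011 -0.    ]
tool x [-0.1042  0.9946  0.0003]
tip z [-0.0519 -0.0017  0.0028]
```

>>> send_rows([
  [-0.0063,0.0011,0.05,0,0,0,0.05],
  [0,0,0.05,0,0,0,0.05],
  [0,0,0.045,0,0,0,0.05],
  [0,0,0.025,0,0,0,0.05],
  [0,0,0.01,0,0,0,0.05],
  [0,0,0,0,0,0,0.05],
])

```text
clock: 19.12
ee_pos: [0.4557, -0.1976, 0.0105]
tcp_rot: [-2.102, -2.335, 0.0]
wrist_force: [-0.1, 0.0, 0.1]
grip_width: 0.0498
gripper_force: 0.0
```

>>> send_rows([
  [0,0,0,0,0,0,0.01],
  [0,0,0,0,0,0,0.01],
  [0,0,0,0,0,0,0.01],
  [0,0,0,0,0,0,0.01],
])

```text
clock: 19.62
ee_pos: [0.4562, -0.1979, 0.0115]
tcp_rot: [2.101, 2.334, 0.002]
wrist_force: [-2.3, 2.2, 15.1]
grip_width: 0.0133
gripper_force: 58.6
```

>>> send_rows([
  [0,0,-0.03,0,0,0,0.01],
  [0,0,-0.05,0,0,0,0.01],
  [0,0,-0.04,0,0,-0.034,0.01],
  [0.0461,0.0105,0,0,0,0,0.01],
  [0.0461,0.0105,0,0,0,0,0.01],
  [0.0461,0.0105,0,0,0,0,0.01],
  [0.0461,0.0105,0,0,0,0,0.01],
  [0,0,0,0,0,0,0.01],
  [0,0,0,0,0,0,0.01],
  [0,0,0,0,0,0,0.01],
])

```text
clock: 20.88
ee_pos: [0.4715, -0.0105, 0.1305]
tcp_rot: [2.064, 2.368, 0.0]
wrist_force: [-0.7, 0.1, -0.0]
grip_width: 0.0129
gripper_force: 59.5
```

Run:
```python
from h import *
st=bot.state();p,d=bot.capture('wrist');P=cloud('wrist',d,st);cv2.imwrite('pics/w5.png',p)
print(st['clock'],st['ee_pos'],st['tcp_rot'],st['grip_width'])
T=R.from_rotvec(st['tcp_rot']).as_matrix();print('tool x',T[:,0])
L=(P.reshape(-1,3)-st['ee_pos'])@T
q=L[np.isfinite(L[:,0])&(abs(L[:,1])<.02)&(L[:,0]>.02)&(L[:,0]<.1)&(L[:,2]>-.02)&(L[:,2]<.03)]
print(len(q))
for x in (.02,.03,.04,.05,.06,.07):
    r=q[(q[:,0]>x)&(q[:,0]<x+.01)]
    if len(r):print(x,len(r),r.mean(0),r.min(0),r.max(0))
print('tray',fit_tray(P[:, :],.5087,-.004))
```

```text
20.875 [ 0.4715 -0.0105  0.1305] [2.0638 2.3683 0.    ] 0.012901098212070368
tool x [-0.1367  0.9906 -0.0002]
2836
0.02 517 [ 0.025   0.0003 -0.0032] [ 0.02   -0.0071 -0.0064] [0.03   0.0075 0.0042]
0.03 561 [ 0.035   0.0003 -0.0033] [ 0.03   -0.0069 -0.0059] [0.04   0.0078 0.0016]
0.04 598 [ 0.0451  0.0005 -0.0033] [ 0.04   -0.0067 -0.0064] [0.05   0.0078 0.0025]
0.05 634 [ 0.055   0.0004 -0.003 ] [ 0.0501 -0.007  -0.0068] [0.06   0.0076 0.0035]
0.06 526 [ 0.0645  0.0003 -0.002 ] [ 0.06   -0.006  -0.0055] [0.0683 0.0065 0.0067]
tray (array([ 0.5088, -0.0045,  0.1339,  0.0008]), np.float64(0.0014638231219406444), 47617)
```

View pics/w5.png

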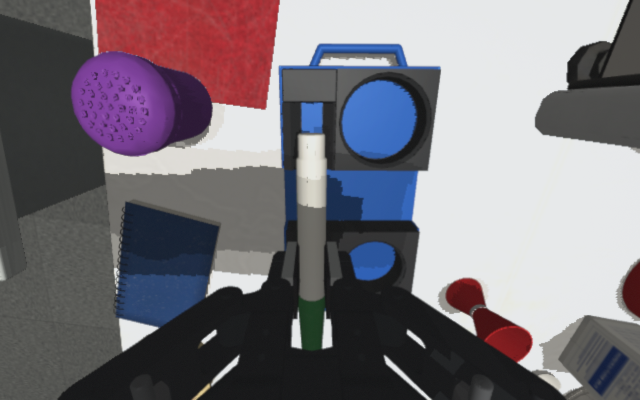

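The pen lies straight over the groove, with its white end at (311,140) and the groove at (311,120). Lowering.

>>> send_rows([
  [0.001,0.0007,0.03,0,0,0,0.01],
  [0,0,0.035,0,0,0,0.01],
  [0,0,0.02,0,0,0,0.01],
  [0,0,0.01,0,0,0,0.01],
  [0,0,0.0045,0,0,0,0.01],
  [0,0,0,0,0,0,0.01],
  [0,0,0,0,0,0,0.01],
])

```text
clock: 21.8
ee_pos: [0.4725, -0.0084, 0.0314]
tcp_rot: [2.062, 2.369, 0.001]
wrist_force: [-0.2, 0.6, -0.5]
grip_width: 0.0126
gripper_force: 58.5
```

>>> send_rows([
  [0,0,0,0,0,0,0.035],
  [0,0,0,0,0,0,0.045],
  [0,0,0,0,0,0,0.045],
  [0,0,-0.03,0,0,0,0.045],
  [0,0,-0.05,0,0,0,0.045],
  [0,0,-0.05,0,0,0.134,0.085],
  [-0.05,0,-0.05,0,0,0,0.085],
  [-0.05,-0.005,0,0,0,0,0.085],
  [0,0,0,0,0,0,0.085],
])

```text
clock: 22.92
ee_pos: [0.4671, -0.1058, 0.2057]
tcp_rot: [2.221, 2.221, 0.001]
wrist_force: [0.3, 0.1, -0.2]
grip_width: 0.0847
gripper_force: 0.0
```

```bash
cat > pen.py <<'E'
from h import *
st=bot.state();p,d=bot.capture('wrist');P=cloud('wrist',d,st);cv2.imwrite('pics/pen_%d.png'%(st['clock']*100),p)
print(st['clock'],st['ee_pos'],st['tcp_rot'])
x,y,a=.5087,-.0043,.136
c,s=np.cos(a),np.sin(a);Q=P-np.array([x,y,0]);X=np.stack([Q[...,0]*c+Q[...,1]*s,-Q[...,0]*s+Q[...,1]*c,Q[...,2]],-1).reshape(-1,3)
X=X[np.isfinite(X[:,0])&(abs(X[:,0]+.037)<.015)&(abs(X[:,1])<.078)]
for yy in np.arange(-.08,.08,.016):
    r=X[(X[:,1]>yy)&(X[:,1]<yy+.016)&(X[:,2]>.029)]
    if len(r):print(round(yy,3),len(r),'x',r[:,0].mean(),r[:,0].min(),r[:,0].max(),'z',np.percentile(r[:,2],[50,97]))
E
python3 pen.py
```

```text
22.925 [ 0.4671 -0.1058  0.2057] [2.2206 2.2206 0.0009]
-0.08 579 x -0.03791660073024678 -0.051885465935694 -0.022118718591179677 z [0.2939 0.2959]
-0.064 203 x -0.03661816790249546 -0.05197265218720436 -0.022052895966853815 z [0.0342 0.0363]
-0.048 229 x -0.03671527216266618 -0.05197658870541627 -0.02208691347055277 z [0.0349 0.037 ]
-0.032 246 x -0.03638062374259125 -0.05191712215767039 -0.022121951137888222 z [0.0355 0.0374]
-0.016 241 x -0.03637814460630071 -0.04365334699172215 -0.028928703606907837 z [0.0352 0.0372]
0.0 252 x -0.036451859330245674 -0.0436935797544138 -0.02905975087071737 z [0.0352 0.0372]
0.016 272 x -0.03640787924629875 -0.05118751624881945 -0.022126083532384155 z [0.0352 0.0373]
0.032 297 x -0.03734082126580655 -0.0519346631013107 -0.02212567748675099 z [0.035  0.0371]
0.048 297 x -0.03737488357354788 -0.051984424580991166 -0.022023939994306664 z [0.0345 0.037 ]
0.064 97 x -0.038057075221112 -0.05192691935449316 -0.022137466562536873 z [0.034  0.0361]
```

The pen is level in the groove, x -36.5 mm, top at 37 mm. Now the shaker.

>>> send_rows([
  [-0.0494,-0.008,0,0,0,0,0.085],
  [-0.0494,-0.008,0,0,0,0,0.085],
  [-0.0494,-0.008,0,0,0,0,0.085],
  [-0.0494,-0.008,0,0,0,0,0.085],
  [-0.0494,-0.008,0,0,0,0,0.085],
  [0,0,0,0,0,0,0.085],
  [0,0,0,0,0,0,0.085],
  [0,0,0,0,0,0,0.085],
])

```text
clock: 23.98
ee_pos: [0.4294, -0.3482, 0.2048]
tcp_rot: [-2.213, -2.229, -0.001]
wrist_force: [0.4, -0.3, 0.7]
grip_width: 0.0854
gripper_force: 0.0
```

```bash
python3 chk.py 0 0 0 .427 -.3525 .045 .06 .11
```

```text
23.975 [ 0.4294 -0.3482  0.2048] [ 0.3613 -0.2659  0.6953] 0.0854233666885795
in tray [   0.4265   -0.3528    0.0312 3252.        0.0974]
```

>>> send_rows([
  [-0.0046,-0.0028,0.03,0,0,0,0.085],
  [0,0,0.045,0,0,0,0.085],
  [0,0,0.045,0,0,0,0.085],
  [0,0,0.03,0,0,0,0.085],
  [0,0,0.012,0,0,0,0.085],
  [0,0,0.006,0,0,0,0.085],
  [0,0,0,0,0,0,0.085],
  [0,0,0,0,0,0,0.085],
])

```text
clock: 25.02
ee_pos: [0.4266, -0.3546, 0.038]
tcp_rot: [2.215, 2.226, 0.001]
wrist_force: [-0.1, -0.0, -0.1]
grip_width: 0.0847
gripper_force: 0.0
```

>>> send_rows([
  [0,0,0,0,0,0,0.045],
  [0,0,0,0,0,0,0.045],
  [0,0,0,0,0,0,0.045],
  [0,0,0,0,0,0,0.045],
])

```text
clock: 25.52
ee_pos: [0.4262, -0.3546, 0.0379]
tcp_rot: [2.216, 2.226, 0.001]
wrist_force: [-4.1, 2.0, 14.0]
grip_width: 0.0582
gripper_force: 60.5
```

>>> send_rows([
  [0,0,-0.01,0,0,0,0.045],
  [0,0,-0.03,0,0,0,0.045],
  [0,0,-0.04,0,0,0,0.045],
  [0,0,-0.03,0,0,0,0.045],
  [0.015,0.003,-0.01,0,0,0,0.045],
  [0.03,0.007,0,0,0,0,0.045],
  [0.04,0.009,0,0,0,0,0.045],
  [0.04,0.009,0,0,0,0,0.045],
  [0.04,0.009,0,0,0,0,0.045],
  [0.04,0.009,0,0,0,0,0.045],
])

```text
clock: 26.78
ee_pos: [0.4711, -0.1478, 0.1575]
tcp_rot: [2.216, 2.227, 0.0]
wrist_force: [1.1, -0.3, -2.4]
grip_width: 0.0582
gripper_force: 64.9
```

>>> send_rows([
  [0.04,0.009,0,0,0,0,0.045],
  [0.04,0.009,0,0,0,0,0.045],
  [0.04,0.009,0,0,0,0,0.045],
  [0.04,0.009,0,0,0,0,0.045],
  [0.03,0.007,0,0,0,0,0.045],
  [0.016,0.003,0,0,0,0,0.045],
  [0.007,0.002,0,0,0,0,0.045],
  [0,0,0,0,0,0,0.045],
  [0,0,0,0,0,0,0.045],
])

```text
clock: 27.9
ee_pos: [0.5178, 0.063, 0.1571]
tcp_rot: [2.217, 2.225, -0.0]
wrist_force: [0.3, 0.8, -2.8]
grip_width: 0.0584
gripper_force: 64.9
```

Run:
```python
from h import *
st=bot.state();p,d=bot.capture('wrist');P=cloud('wrist',d,st);cv2.imwrite('pics/w6.png',p)
print(st['clock'],st['ee_pos'],st['tcp_rot'],st['grip_width'])
T=R.from_rotvec(st['tcp_rot']).as_matrix();L=(P.reshape(-1,3)-st['ee_pos'])@T
q=L[np.isfinite(L[:,0])&(np.hypot(L[:,0],L[:,1])<.045)&(L[:,2]>-.07)&(L[:,2]<.06)]
for z0 in np.arange(-.06,.06,.01):
    r=q[(q[:,2]>z0)&(q[:,2]<z0+.01)]
    if len(r)>5: print(round(z0,3),len(r),r.min(0),r.max(0))
```

```text
27.9 [0.5178 0.063  0.1571] [ 2.2175  2.2253 -0.0004] 0.05836415708541346
-0.06 10865 [-0.0074 -0.045  -0.06  ] [ 0.031  0.045 -0.05 ]
-0.05 4833 [-0.0076 -0.0449 -0.05  ] [ 0.0331  0.0445 -0.04  ]
-0.04 1846 [ 0.0067 -0.0421 -0.04  ] [ 0.0332  0.0425 -0.03  ]
-0.03 1073 [ 0.0058 -0.0426 -0.03  ] [ 0.0304  0.0435 -0.02  ]
-0.02 1376 [ 0.006  -0.0428 -0.02  ] [ 0.0303  0.0436 -0.01  ]
-0.01 1044 [ 0.0049 -0.0425 -0.01  ] [ 0.0303  0.0431 -0.    ]
0.0 564 [ 0.0041 -0.0352  0.    ] [0.0304 0.0357 0.01  ]
0.01 437 [ 0.0107 -0.0268  0.01  ] [0.0303 0.0264 0.02  ]
0.02 388 [ 0.0093 -0.0274  0.02  ] [0.0301 0.0261 0.0299]
0.03 173 [ 0.0103 -0.0269  0.03  ] [0.03   0.0267 0.0361]
```

View pics/w6.png

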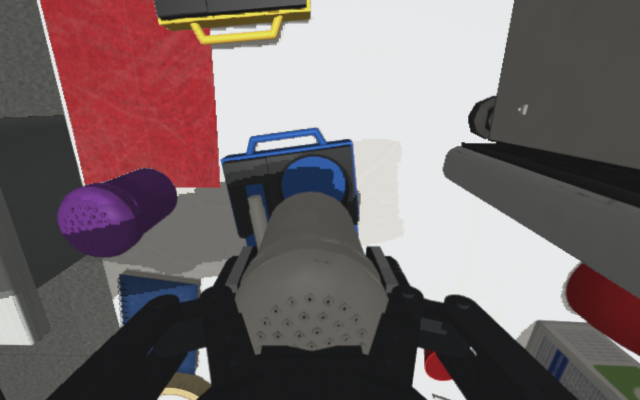

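The shaker hangs upright over the big well (312,178). A 3 mm correction, then lowering.

>>> send_rows([
  [0,0.0028,0.01,0,0,0,0.045],
  [0,0,0.03,0,0,0,0.045],
  [0,0,0.025,0,0,0,0.045],
  [0,0,0.02,0,0,0,0.045],
  [0,0,0.014,0,0,0,0.045],
  [0,0,0.007,0,0,0,0.045],
  [0,0,0.003,0,0,0,0.045],
  [0,0,0,0,0,0,0.045],
  [0,0,0,0,0,0,0.045],
])

```text
clock: 29.08
ee_pos: [0.5211, 0.0643, 0.0485]
tcp_rot: [2.216, 2.227, 0.001]
wrist_force: [-0.1, -0.7, -2.5]
grip_width: 0.0583
gripper_force: 64.9
```

>>> send_rows([
  [-0.001,0,0.0015,0,0,0,0.045],
  [0,0,0,0,0,0,0.065],
  [0,0,0,0,0,0,0.085],
  [0,0,0,0,0,0,0.085],
  [0,0,-0.02,0,0,0,0.085],
  [0,0,-0.05,0,0,0,0.085],
  [0,0,-0.05,0,0,0,0.085],
  [-0.02,0,-0.03,0,0,0,0.085],
  [-0.05,0.01,-0.01,0,0,0,0.085],
  [-0.05,0.03,0,0,0,0,0.085],
])

```text
clock: 30.32
ee_pos: [0.5617, -0.0574, 0.2081]
tcp_rot: [2.214, 2.228, 0.004]
wrist_force: [0.5, 0.5, -0.2]
grip_width: 0.0851
gripper_force: 0.0
```

>>> send_rows([
  [-0.045,0.046,0,0,0,0,0.085],
  [0,0.046,0,0,0,0,0.085],
  [0,0,0,0,0,0,0.085],
  [0,0,0,0,0,0,0.085],
  [0,0,0,0,0,0,0.085],
])

```text
clock: 30.95
ee_pos: [0.6515, -0.0997, 0.2067]
tcp_rot: [-2.216, -2.227, -0.0]
wrist_force: [0.2, -1.1, 0.3]
grip_width: 0.0849
gripper_force: 0.0
```

```bash
python3 chk.py .5087 -.0043 .136 .021 .067 .045 .075 .12; python3 chk.py 0 0 0 .654 -.102 .04 .06 .09
```

```text
30.95 [ 0.6515 -0.0997  0.2067] [ 0.2131 -1.1452  0.2563] 0.0849295991375339
in tray [   0.0212    0.0599    0.0299 2399.        0.1042]
31.0 [ 0.6516 -0.0997  0.2069] [-0.4196  0.0159 -0.7234] 0.08493980311852185
in tray [  0.6544  -0.1024   0.0223 865.       0.0774]
```

>>> send_rows([
  [-0.0025,0.0028,0.05,0,0,0,0.085],
  [0,0,0.05,0,0,0,0.085],
  [0,0,0.04,0,0,0,0.085],
  [0,0,0.02,0,0,0,0.085],
  [0,0,0,0,0,0,0.085],
  [0,0,0,0,0,0,0.085],
  [0,0,0,0,0,0,0.03],
  [0,0,0,0,0,0,0.03],
  [0,0,0,0,0,0,0.03],
  [0,0,0,0,0,0,0.03],
])

```text
clock: 32.3
ee_pos: [0.6552, -0.1024, 0.0475]
tcp_rot: [2.216, 2.227, 0.001]
wrist_force: [-3.3, 0.6, 11.3]
grip_width: 0.0423
gripper_force: 59.5
```

>>> send_rows([
  [0,0,-0.03,0,0,0,0.03],
  [0,0,-0.05,0,0,0,0.03],
  [0,0,-0.05,0,0,0,0.03],
  [0,-0.03,-0.02,0,0,0,0.03],
  [-0.02,-0.05,0,0,0,0,0.03],
  [-0.04,-0.04,0,0,0,0,0.03],
  [-0.04,0,0,0,0,0,0.03],
  [0,0,0,0,0,0,0.03],
  [0,0,0,0,0,0,0.03],
  [0,0,0,0,0,0,0.03],
])

```text
clock: 33.55
ee_pos: [0.5358, -0.2019, 0.1964]
tcp_rot: [-2.214, -2.228, -0.0]
wrist_force: [0.2, -0.5, -1.0]
grip_width: 0.0424
gripper_force: 61.3
```

```bash
python3 chk.py .5087 -.0043 .136 .021 .067 .05 .07 .12 .092 .12
python3 - <<'E'
from h import *
st=bot.state();p,d=bot.capture('wrist');P=cloud('wrist',d,st);cv2.imwrite('pics/w7.png',p)
print(st['clock'],st['ee_pos'],st['tcp_rot'],st['grip_width'],fit_tray(P,.5087,-.0043))
T=R.from_rotvec(st['tcp_rot']).as_matrix();L=(P.reshape(-1,3)-st['ee_pos'])@T
q=L[np.isfinite(L[:,0])&(np.hypot(L[:,0],L[:,1])<.035)&(L[:,2]>-.05)&(L[:,2]<.08)]
for z0 in np.arange(-.04,.06,.01):
    r=q[(q[:,2]>z0)&(q[:,2]<z0+.01)]
    if len(r)>5: print(round(z0,3),len(r),r.min(0),r.max(0))
E
```

```text
33.55 [ 0.5358 -0.2019  0.1964] [ 0.2168 -0.4875 -1.0488] 0.042377405060950106
in tray None
2nd band None
33.6 [ 0.5358 -0.2019  0.1964] [-2.2139 -2.2283  0.    ] 0.042336065012997054 (array([ 0.509 , -0.004 ,  0.1341,  0.0005]), np.float64(0.0012003475059869215), 22336)
-0.04 1034 [-0.0105 -0.0331 -0.04  ] [ 0.0141  0.0329 -0.03  ]
-0.03 3528 [-0.0218 -0.0343 -0.03  ] [ 0.0233  0.0342 -0.02  ]
-0.02 2504 [-0.0181 -0.0342 -0.02  ] [ 0.0199  0.0343 -0.01  ]
-0.01 1733 [-0.0147 -0.0341 -0.01  ] [ 0.0165  0.0342 -0.    ]
0.0 787 [-0.0108 -0.0269  0.    ] [0.0131 0.0279 0.01  ]
0.01 443 [-0.007  -0.0107  0.01  ] [0.0108 0.0093 0.02  ]
0.02 622 [-0.0059 -0.0145  0.02  ] [0.0147 0.013  0.03  ]
0.03 720 [-0.0091 -0.0192  0.03  ] [0.0185 0.0163 0.04  ]
0.04 452 [-0.0096 -0.0205  0.04  ] [0.0201 0.019  0.0472]
```

View pics/w7.png

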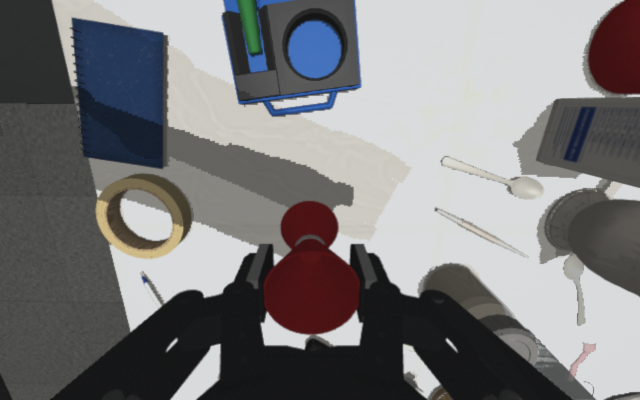

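>>> send_rows([
  [0.0444,0.0012,0,0,0,0,0.03],
  [0.0444,0.0012,0,0,0,0,0.03],
  [0.0444,0.0012,0.02,0,0,0,0.03],
  [0,0,0.03,0,0,0,0.03],
  [0,0,0.02,0,0,0,0.03],
  [0,0,0,0,0,0,0.03],
  [0,0,0,0,0,0,0.03],
  [0,0,0,0,0,0,0.03],
])

```text
clock: 34.65
ee_pos: [0.539, -0.0698, 0.1275]
tcp_rot: [2.216, 2.226, 0.002]
wrist_force: [0.7, -0.0, -0.6]
grip_width: 0.0424
gripper_force: 61.2
```

```bash
python3 chk.py .5089 -.0043 .1355 .021 .067 .05 .07 .12 .045 .075
```

```text
34.65 [ 0.539  -0.0698  0.1275] [ 0.7455 -0.0406 -0.6424] 0.04242564056322655
in tray [   0.0205    0.0628    0.0308 5887.        0.1055]
2nd band [  0.0251   0.0454   0.0184 124.       0.0582]
```

View pics/last.png

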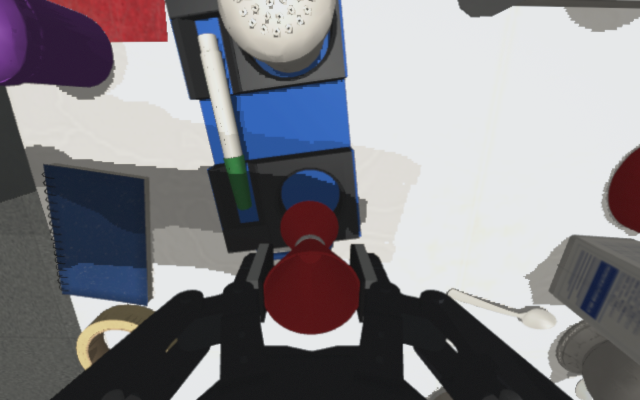

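The red jigger hangs above the small well (310,190), the pen lies in the groove, and the shaker is in the big well at the top edge. Lowering and releasing.

>>> send_rows([
  [0.001,0,0.02,0,0,0,0.03],
  [0,0,0.025,0,0,0,0.03],
  [0,0,0.015,0,0,0,0.03],
  [0,0,0.008,0,0,0,0.03],
  [0,0,0.003,0,0,0,0.03],
  [0,0,0,0,0,0,0.03],
  [0,0,0,0,0,0,0.03],
])

```text
clock: 35.58
ee_pos: [0.5388, -0.0688, 0.056]
tcp_rot: [2.216, 2.227, 0.001]
wrist_force: [-0.4, 0.5, -0.7]
grip_width: 0.0425
gripper_force: 61.3
```

>>> send_rows([
  [0,0,0,0,0,0,0.06],
  [0,0,0,0,0,0,0.085],
  [0,0,0,0,0,0,0.085],
  [0,0,-0.03,0,0,0,0.085],
  [0,0,-0.05,0,0,0,0.085],
  [0,0,-0.05,0,0,0,0.085],
  [0,-0.01,-0.05,0,0,0,0.085],
  [0,-0.02,-0.05,0,0,0,0.085],
  [0,0,0,0,0,0,0.085],
  [0,0,0,0,0,0,0.085],
])

```text
clock: 36.83
ee_pos: [0.5083, -0.0687, 0.2853]
tcp_rot: [-2.215, -2.227, -0.0]
wrist_force: [0.0, 0.1, -0.4]
grip_width: 0.0851
gripper_force: 0.0
```

```bash
cp pen.py fin.py
cat >> fin.py <<'E'
def intray(t):
    x,y,a=t;c,s=np.cos(a),np.sin(a);Q=P-np.array([x,y,0])
    return np.stack([Q[...,0]*c+Q[...,1]*s,-Q[...,0]*s+Q[...,1]*c,Q[...,2]],-1)
B=intray((.5089,-.0043,.1355));Y=intray((.4464,.3203,.0766))
print('shaker',circ(B,.021,.067,.05,.08,.12),'body',circ(B,.021,.067,.05,.04,.07))
print('jr',circ(B,.021,-.067,.04,.07,.1))
print('tamper',circ(Y,.021,.067,.04,.085,.12),'js',circ(Y,.021,-.067,.04,.07,.1))
E
python3 fin.py
```

```text
36.825 [ 0.5083 -0.0687  0.2853] [-2.2154 -2.2271 -0.0005]
-0.08 121 x -0.050067002456013185 -0.05199990121531834 -0.02205188037444359 z [0.3044 0.3357]
-0.064 1877 x -0.04378164282094861 -0.05198789084390195 -0.02201138399389122 z [0.3246 0.3611]
-0.048 5064 x -0.036682701907104265 -0.05199455961614992 -0.02200496653215324 z [0.3613 0.3737]
-0.032 145 x -0.036001675791126134 -0.05196144584301009 -0.0220101564078157 z [0.0354 0.0375]
-0.016 141 x -0.03564435506555499 -0.04362440426832929 -0.02870991235449148 z [0.0351 0.037 ]
0.0 145 x -0.03581185713606122 -0.04366232750265836 -0.028820206692691572 z [0.0353 0.0375]
0.016 153 x -0.03597428124858356 -0.051480978058411696 -0.022126885865930732 z [0.035 0.037]
0.032 172 x -0.03698137766014195 -0.05195037972134382 -0.022447089966036483 z [0.035  0.0371]
0.048 162 x -0.03699844128180409 -0.05192483886423533 -0.029188004088678554 z [0.0345 0.0368]
0.064 49 x -0.03712772461403779 -0.05180992660356711 -0.02201581561330286 z [0.0337 0.0361]
shaker [   0.0213    0.0665    0.0311 3023.        0.1058] body None
jr [  0.0203  -0.0678   0.0223 524.       0.0854]
tamper None js None
```

Run:
```python
from h import *
p,d=bot.capture('side');cv2.imwrite('pics/final.png',cv2.resize(p[60:260,190:400],None,fx=2.8,fy=2.8,interpolation=cv2.INTER_CUBIC))
```

```text
(no output)
```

View pics/final.png

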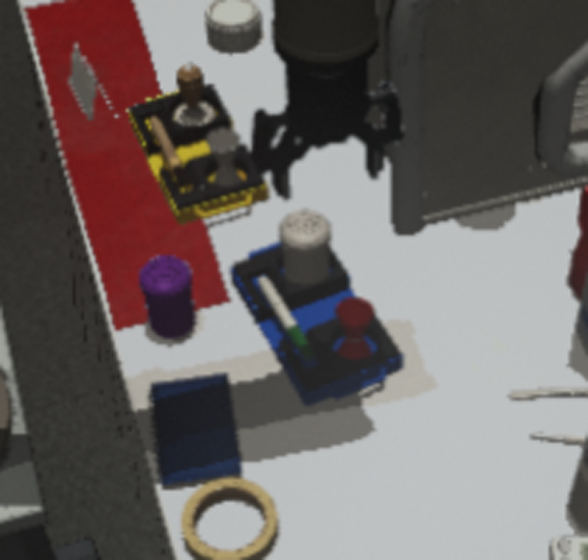

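All five things are in place: tamper (190,95), steel jigger (225,155), shaker (303,245), red jigger (353,325) and pen (285,310). Nothing touches the gripper.

```bash
python3 -c "
from rig import bot
print(bot.close_job())"
```

```text
the job is handed in; nothing more can be done
None
```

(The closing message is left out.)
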